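Clamp the fossil tooth in the bench chuck

ROBOT

A 6-joint arm with a two-finger parallel gripper is mounted at the origin on the work surface. World frame = base frame: x ahead of the robot, y to its left, z up, the work surface at z = 0. Lengths are in mm, angles in rad, forces in N, time in s.
With the tool pointing down it reaches from about 350 to 875 mm from the base axis. Payload 15.5 kg.
Tool frame: the origin (TCP) lies between the finger pads; the fingertips stand 17 mm ahead of it and the grasp point (between the pads) lies 2 mm behind it; z points along the fingers, y is the direction in which the jaws open and shut (so a half turn about z gives the same grasp; the last joint's range is limited). The gripper opens to 85 mm and grips with 20 to 120 N. Pads are 22 mm wide; open, the fingers measure 114 mm over their backs; the gripper's body (76 mm by 85 mm) begins 54 mm behind the grasp point. The pads swing forward as they close: fully open they stand 13 mm farther back than shut.
Start: joints at [1.02, 0.494, 1.345, -0, 1.302, -0.096], TCP at [274.547, 561.472, 248.277] pointing down, gripper open.
Joint ranges: [-2.91, 2.91], [-0.82, 2.16], [0.22, 2.67], [-1.22, 4.37], [0.12, 2.79], [-3.08, 3.08]. Speed limits (rad/s): [1.89, 1.89, 2.57, 3.01, 3.01, 3.01].

INTERFACE

Orientations are given as a rotation vector (axis times angle).
In Python, from station import arm gives the robot as it stands.
- The arm moves only by the tool play_rows, never from a script. Its argument "deltas" is a list that holds one entry, the list of rows, each a list of 4 numbers: the shift along the tool's x, y, z in mm, then the turn about the tool's z in degrees. In form: [[[x, y, z, twist], ...]]. A call has 1 to 10 rows; each row shifts and turns the pose as measured when the row begins, along the tool's axes as they then stand; what a row does not reach is not made up. A row lasts 1/10 s, in which the tool goes at most 50 mm and 8.59 degrees, less where a joint would pass 70% of its speed; a pose out of reach is approached as far as the arm can. A call is refused whole if a number of a shift passes 50 or a number of a turn 8.59, either way. A call with a gripper value outside its range is refused whole. "jaw" is the opening, from 0 (shut) to 1 (fully open), set as the call begins (left out, the last holds). The fingers move at their own pace and stop on an object; the grip force is fixed at half the most. Time passes only in rows, so rows that do not move let the fingers close. It gives the time, the measured TCP pose, the force and the opening at its end, in the units of the state.
- arm.get_state(): the state, without advancing time (a new reading comes with each control period).
- arm.camera(name): name is "scene" or "top"; returns a dict with "pixels" (400x640x3 uint8, red, green, blue), "camera_matrix" (3x3 intrinsics, pixels), "rvec" (rotation vector, rad) and "tvec" (3), from world to camera coordinates, as OpenCV has them. Camera axes: x right, y down, z forward; pixel columns grow to the right and rows downward; lengths in mm; the calibration is good to about 2 mm. A picture is of the moment at which its call begins. There is no depth.
- arm.job_done(): hands the job in, once; it reports no verdict.
The state is a dict: "clock": time; "joints": joint angles; "joint_velocities": joint speeds; "joint_efforts": joint torques, N m; "ee_pos": TCP position; "orientation": TCP orientation; "wrist_force": force on the tool from outside, world axes, zero at the start; "ft_torque": the same for the moment, N m; "width": finger opening in mm.
Only numpy, scipy, OpenCV 4.12 (cv2) and the standard library are available. Lean on these libraries where they do the work, as an engineer would, in place of code of your own. Each camera call takes 0.05 s, during which the arm holds its last target. There are 200 camera calls.

TASK

Lift the aluminium dust cover off the bench chuck and set it down gently, upright, in the middle of the round cork mat. Only then turn the chuck sleeve clockwise by its handle until the three jaws grip the steel stem of the fossil tooth firmly, with the tooth upright and fully down in the chuck. Do not touch the fossil itself, and leave the other things on the table where they are.

Things in the scene. Friction and masses are not known exactly. Their poses are not given: they have to be found in the camera images.
- chuck: bench chuck fixed to the table, axis vertical: round grey foot 124 mm across, 10 mm high; dark knurled sleeve 82 mm across, 15 to 45 mm high; steel face 78 mm across, its top 68 mm above the table; three jaws 24 mm high on the face (top at 92 mm). Origin on the axis at table height, z up
- chuck_face (a point): centre of the top of the chuck's face, on the axis, 68 mm above the table
- sleeve (a joint): sleeve angle, rad; grows clockwise seen from above, which closes the three jaws together (5 mm of jaw travel per rad). Starts at 0 to 0.3 (open); the jaws meet the stem at about 1.06, then it stiffens springily: turned on to 1.2 to 1.35 the grip is firm (8 to 15 N at the handle; 3 to 6 N before the jaws meet the stem). Let go, it springs back a little and keeps the grip
- handle_top (a point): centre of the top of the sleeve handle: an upright black round post 16 mm across, 95 mm from the chuck axis, on a level bar from the sleeve 30 mm above the table; post top 102 mm above the table, free to grasp from the top down to 45 mm. It travels round the chuck axis and starts on the robot's side of the chuck
- jaw0: one of the three sliding steel jaws, 11 mm wide, 14 mm long, 24 mm high; origin on the chuck axis at the face, shifting with the jaw (0 to 5.5 mm)
- jaw1: second jaw, as jaw0
- jaw2: third jaw, as jaw0
- fossil: fossil tooth on a round steel stem 20 mm across and 50 mm long, with a 34 mm disc above the stem; 98 mm high in all, top 146 mm above the table. It stands loose in the chuck's middle hole (20 mm deep, 25 mm wide), under the cover at the start. Origin centre of the stem's foot, z up
- cover: loose round aluminium dust cover, open below, 72 mm outside, wall 3 mm, 85 mm high without its knob, about 120 g, standing on the chuck's face over jaws and fossil. Lift it at least 85 mm straight up to clear the fossil. Origin centre of its lower rim, z up
- cover_knob (a point): middle of the black round knob on the cover, 22 mm across and 22 mm high, 101 mm above the cover's lower rim (knob from 90 to 112 mm)
- mat: round cork mat fixed to the table, 110 mm across, 6 mm thick, left or right of the chuck; origin centre of its underside
- mat_top (a point): centre of the mat's top, 6 mm above the table
- jacket: white plaster block with a dark bone in its top, 100 x 75 x 40 mm (bone to 46 mm), loose bystander; origin centre of underside
- vertebra: bone-coloured waisted disc, 52 mm across, 34 mm high, loose bystander; origin centre of underside
- ammonite: spiral fossil disc upright on a dark wooden block, 90 mm wide, 91 mm high, loose bystander; origin centre of underside
- brush: brush lying flat, about 200 mm long, loose bystander; origin under its middle
- pick: screwdriver-like hand pick lying flat, about 200 mm long, loose bystander; origin under its middle
- tin: closed tin, 76 mm across, 100 mm high, loose bystander; origin centre of underside
Things that resemble listed ones, but are neither listed nor needed, are in the scene too. What is shaped like the cover but pink or yellow is not meant. What is shaped like the chuck but turquoise or yellow is not meant.

How it is judged:
By the outcome, as a careful person would: the job done as asked, in the order asked, and still so for the second after the job is handed in, with the robot touching nothing.
It also fails if it takes over 59 s, if anything falls off the work surface, if the arm or the gripper's body presses on something with over 40 N, if the wrist force passes 120 N, or if a joint passes its speed limit or range.

## Working session

There is one attempt and no reset: what is moved stays moved. The work goes in short steps, Python scripts to look and compute and a tool call to move; the robot and the scene stay as the last step left them, time stands still between calls to the robot, and variables do not carry over. Pictures are saved under pics/ and viewed, on a budget of 10 in all, crops included, one or two more only if the job needs it, and the job is handed in when it is done.

Besides the shell and the picture viewer there is one more tool, called after "Request:" in YAML: its name, and indented under it one key for each argument. play_rows: Moves the arm, as the interface text tells. Its arguments: {"type":"object","properties":{"deltas":{"type":"array"},"jaw":{"type":"number"}},"required":["deltas"]}

```bash
ls; mkdir -p pics; cat > h.py <<'E'
import numpy as np, cv2
from station import arm
def shot(n,f=None):
    c=arm.camera(n); 
    if f: cv2.imwrite(f,cv2.cvtColor(c["pixels"],cv2.COLOR_RGB2BGR))
    return c
def px2w(c,u,v,z):
    K=np.array(c["camera_matrix"]);R=cv2.Rodrigues(np.array(c["rvec"],float))[0];t=np.array(c["tvec"],float).ravel()
    d=R.T@np.linalg.inv(K)@[u,v,1]; o=-R.T@t
    return o+d*(z-o[2])/d[2]
def w2px(c,p):
    return cv2.projectPoints(np.array(p,float).reshape(-1,3),np.array(c["rvec"],float),np.array(c["tvec"],float),np.array(c["camera_matrix"],float),None)[0].reshape(-1,2)
E
python3 - <<'E'
from h import *
a=shot("top","pics/top0.png");b=shot("scene","pics/scene0.png")
s=arm.get_state();print(s)
for c in(a,b):
    R=cv2.Rodrigues(np.array(c["rvec"],float))[0];print(-R.T@np.array(c["tvec"]).ravel(),R[2],c["camera_matrix"][0])
E
```

```text
pics
{'clock': 0.1, 'joints': array([ 1.02047628e+00,  4.94112004e-01,  1.34604088e+00, -2.80800396e-06,
        1.30251817e+00, -9.54850294e-02]), 'joint_velocities': array([-6.63350021e-04,  4.28460085e-04, -1.50847167e-03, -1.39233843e-03,
        1.47610136e-03, -7.86592582e-05]), 'joint_efforts': array([ 3.35075638e-03, -8.83577156e+01, -3.84569192e+01,  1.54374043e-04,
        5.04580486e-03, -1.86446016e-05]), 'ee_pos': array([274.40509312, 561.2097766 , 247.7750851 ]), 'orientation': array([-7.08232840e-01, -3.06037158e+00,  1.60757265e-03]), 'wrist_force': array([-0.93086072, -0.59978941, -0.44698605]), 'ft_torque': array([ 0.02140567,  0.0342239 , -0.02778661]), 'width': 85.68944422116277}
[ 451.38760514  -62.94801384 1220.75606706] [ 0.09355915 -0.00389228 -0.99560612] [440.10538549   0.         318.32122924]
[1046.50013775 -525.52765648  823.23714055] [-0.51924178  0.48197646 -0.70575256] [396.30273908   0.         318.25474451]
```

View pics/top0.png

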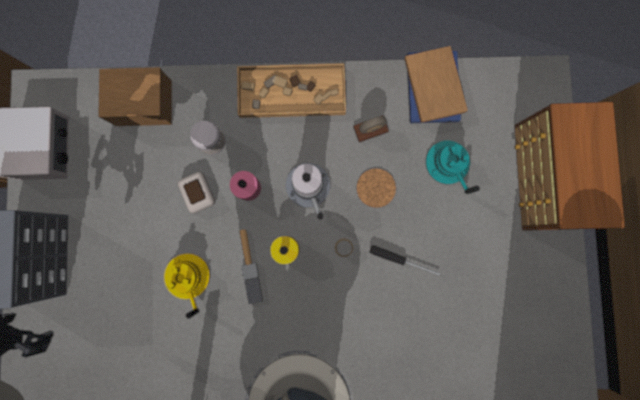

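View pics/scene0.png

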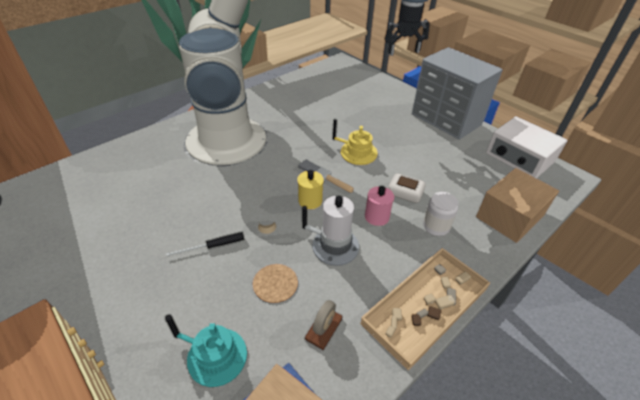

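Top view: the aluminium cover is on the grey chuck at (307,181), with its handle at (320,215) and the mat at (376,187). Cover-like things: pink (244,185), yellow (284,250), grey aluminium (307,181). Chuck-like things: turquoise (450,162), yellow (186,276), grey (307,185). The grey pair fits the description. I'll confirm it with a crop and measure.

```bash
python3 - <<'E'
from h import *
a=shot("top");b=shot("scene")
def crop(c,x,y,w,h,k):return cv2.resize(c["pixels"][y:y+h,x:x+w],None,fx=k,fy=k,interpolation=cv2.INTER_CUBIC)
A=crop(a,270,145,140,90,5.7);A=cv2.resize(A,(790,300*1+208));
B=crop(b,285,180,90,90,5)
cv2.imwrite("pics/crop1.png",cv2.cvtColor(cv2.resize(np.hstack([cv2.resize(crop(a,280,155,70,75,1),(400,428),interpolation=cv2.INTER_CUBIC),cv2.resize(crop(b,285,185,80,86,1),(398,428),interpolation=cv2.INTER_CUBIC)]),None,fx=1,fy=1),cv2.COLOR_RGB2BGR))
def dark(c,x,y,w,h,th,z):
    g=c["pixels"][y:y+h,x:x+w].astype(int).max(2);v,u=np.nonzero(g<th)
    U,V=u.mean()+x,v.mean()+y;print(len(u),U,V,px2w(c,U,V,z).round(1))
dark(a,298,168,18,18,50,180);dark(b,330,192,18,18,50,169)
dark(a,313,208,14,14,40,102);dark(b,298,203,12,12,50,100)
for c,r in((a,(350,160,55,55)),(b,(245,258,60,50))):
    x,y,w,h=r;p=c["pixels"][y:y+h,x:x+w].astype(int);v,u=np.nonzero(p[...,0]-p[...,2]>30)
    U,V=u.mean()+x,v.mean()+y;print(len(u),U,V,px2w(c,U,V,6))
E
```

```text
29 306.0689655172414 176.93103448275863 [592.3 -39.  180. ]
51 338.47058823529414 201.2941176470588 [592.6 -39.5 169. ]
2 319.5 216.0 [501.9 -68.8 102. ]
29 304.3448275862069 210.75862068965517 [513.1 -77.7 100. ]
1227 375.8484107579462 187.54115729421352 [ 580.75809352 -227.94496434    6.        ]
1397 274.8131710808876 282.96564065855404 [ 582.44060201 -230.69859648    6.        ]
```

View pics/crop1.png

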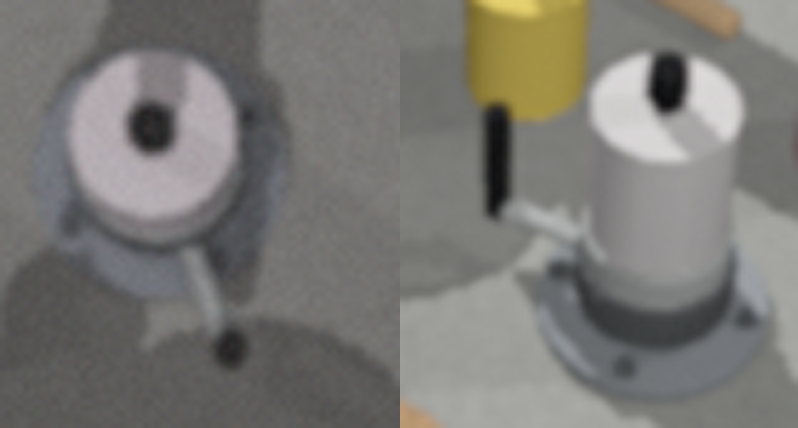

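The crop confirms it: a bare aluminium cover on the grey chuck with the dark sleeve, knob at about (306,177), handle post at (320,216).
- The two cameras agree on the knob at (592,-39).
- The mat is at about (581.5,-229).
- The handle is 95 mm from the axis, as specified.

Next I move above the knob.

Request:
play_rows:
  deltas:
    - [[-39,-28.5,0,0],[-39,-28.5,0,0],[-39,-28.5,0,0],[-39,-28.5,0,0],[-39,-28.5,0,0],[-39,-28.5,0,0],[-39,-28.5,0,0],[-39,-28.5,0,0],[-39,-28.5,0,0],[-39,-28.5,0,0]]
  jaw: 1

```text
clock: 1.2
ee_pos: [504.5, 124.2, 246.8]
orientation: [0.694, 3.064, 0.002]
wrist_force: [1.5, 1.6, 0.2]
width: 84.9
```

```bash
cat >> h.py <<'E'
def go(x,y,z):
    s=arm.get_state();R=cv2.Rodrigues(s["orientation"])[0]
    d=R.T@(np.array([x,y,z])-s["ee_pos"]);ya=np.degrees(np.arctan2(R[1,1],R[0,1]))
    print("tool delta",d.round(1),"toolY yaw",ya.round(1),"pos",s["ee_pos"].round(1),"F",s["wrist_force"].round(1),"w",s["width"].round(1),"t",s["clock"],"j",s["joints"].round(2))
    return R
E
python3 -c "
from h import *
go(592.4,-39.2,215)"
```

```text
Traceback (most recent call last):
  File "h.py", line 16, in go
    print("tool delta",d.round(1),"toolY yaw",ya.round(1),"pos",s["ee_pos"].round(1),"F",s["wrist_force"].round(1),"w",s["width"].round(1),"t",s["clock"],"j",s["joints"].round(2))
                                                                                                                       ^^^^^^^^^^^^^^^^
AttributeError: 'float' object has no attribute 'round'
```

```bash
sed -i 's/s\["width"\].round(1)/round(s["width"],1)/' h.py
python3 -c "
from h import *
go(592.4,-39.2,215)"
```

```text
tool delta [-149.8 -109.6   31.7] toolY yaw 64.5 pos [504.5 124.2 246.8] F [1.5 1.6 0.2] w 84.9 t 1.2 j [ 0.13  0.35  1.61  0.    1.19 -1.  ]
```

Request:
play_rows:
  deltas:
    - [[-36,-26,6,0],[-36,-26,6,0],[-36,-26,6,0],[-30,-22,7,0],[-10,-8,5,0],[0,0,0,0]]

```text
clock: 1.8
ee_pos: [596.0, -50.3, 215.3]
orientation: [0.704, 3.06, 0.002]
wrist_force: [-0.2, 0.2, 0.4]
width: 85.7
```

```bash
python3 - <<'E'
from h import *
go(592.4,-39.2,173)
a=shot("top");b=shot("scene")
def cr(c,x,y):return cv2.resize(c["pixels"][y:y+80,x:x+80],(400,400),interpolation=cv2.INTER_CUBIC)
cv2.imwrite("pics/c2.png",cv2.cvtColor(np.hstack([cr(a,268,138),cr(b,300,150)]),cv2.COLOR_RGB2BGR))
E
```

```text
tool delta [ 8.2  8.3 42.3] toolY yaw 64.1 pos [596.  -50.3 215.3] F [-0.2  0.2  0.4] w 85.7 t 1.8 j [-0.18  0.49  1.46  0.    1.19 -1.3 ]
```

View pics/c2.png

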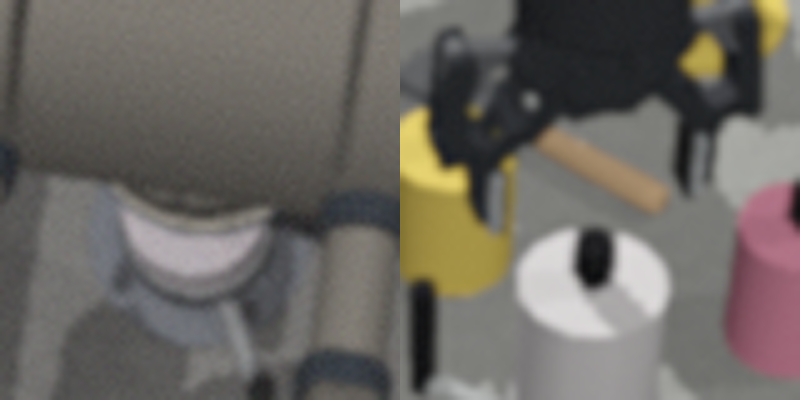

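The arm hides the top view, but in the scene view the open gripper is above the knob at (339,201), with nothing blocking the descent. I'll correct by (8, 8) and go down.

Request:
play_rows:
  deltas:
    - [[4,4,10,0],[4,4,10,0],[0,0,10,0],[0,0,8,0],[0,0,3,0],[0,0,0,0]]

```text
clock: 2.5
ee_pos: [589.4, -31.5, 171.9]
orientation: [0.693, 3.063, 0.003]
wrist_force: [0.7, 0.2, 0.2]
width: 85.6
```

```bash
python3 -c "
from h import *
go(592.4,-39.2,173)"
```

```text
tool delta [-6.1 -5.7 -1.1] toolY yaw 64.5 pos [589.4 -31.5 171.9] F [0.7 0.2 0.2] w 85.6 t 2.5 j [-0.16  0.53  1.52  0.    1.09 -1.28]
```

Request:
play_rows:
  deltas:
    - [[-4,-4,0,0],[0,0,0,0],[0,0,0,0]]

```text
clock: 2.8
ee_pos: [591.9, -37.7, 172.3]
orientation: [0.693, 3.062, 0.003]
wrist_force: [0.8, -0.5, 0.4]
width: 85.5
```

```bash
python3 -c "
from h import *
go(592.4,-39.2,173)"
```

```text
tool delta [-1.1 -1.1 -0.7] toolY yaw 64.5 pos [591.9 -37.7 172.3] F [ 0.8 -0.5  0.4] w 85.5 t 2.8 j [-0.17  0.53  1.52  0.    1.09 -1.29]
```

Request:
play_rows:
  deltas:
    - [[-1,-1,-1,0],[0,0,0,0],[0,0,0,0],[0,0,0,0],[0,0,0,0],[0,0,0,0],[0,0,0,0],[0,0,0,0]]
  jaw: 0

```text
clock: 3.6
ee_pos: [592.9, -39.5, 174.4]
orientation: [0.693, 3.06, 0.003]
wrist_force: [0.4, 0.1, -0.1]
width: 19.7
```

Request:
play_rows:
  deltas:
    - [[0,0,0,0],[0,0,0,0],[0,0,-3,0],[0,0,-5,0],[0,0,-5,0],[0,0,-5,0]]

```text
clock: 4.2
ee_pos: [592.4, -39.4, 193.1]
orientation: [0.694, 3.062, 0.003]
wrist_force: [0.5, 0.9, -0.5]
width: 20.3
```

```bash
python3 - <<'E'
from h import *
go(592.4,-39.2,275)
b=shot("scene");a=b["pixels"][130:280,260:410]
cv2.imwrite("pics/c3.png",cv2.cvtColor(cv2.resize(a,(600,600),interpolation=cv2.INTER_CUBIC),cv2.COLOR_RGB2BGR))
E
```

```text
tool delta [ -0.1   0.3 -81.9] toolY yaw 64.5 pos [592.4 -39.4 193.1] F [ 0.5  0.9 -0.5] w 20.3 t 4.2 j [-0.17  0.51  1.49  0.    1.14 -1.29]
```

View pics/c3.png

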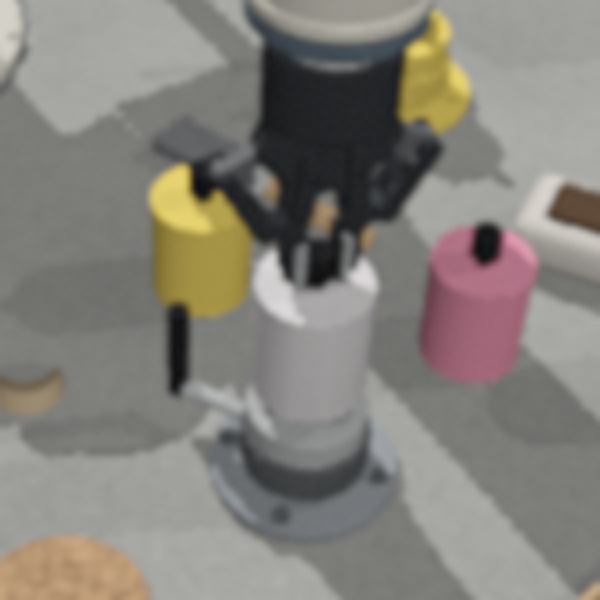

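The fingers hold the knob at (339,195), and the lower rim has risen off the face at about (337,235). I'll go on lifting straight up.

Request:
play_rows:
  deltas:
    - [[0,0,-8,0],[0,0,-12,0],[0,0,-14,0],[0,0,-14,0],[0,0,-14,0],[0,0,-12,0],[0,0,-6,0],[0,0,-4,0],[0,0,0,0],[0,0,0,0]]

```text
clock: 5.25
ee_pos: [592.4, -39.5, 287.4]
orientation: [0.693, 3.058, 0.003]
wrist_force: [0.3, -0.4, -1.2]
width: 20.0
```

```bash
python3 - <<'E'
from h import *
go(581.5,-229,280)
b=shot("scene");a=b["pixels"][100:280,230:410]
cv2.imwrite("pics/c4.png",cv2.cvtColor(cv2.resize(a,(600,600),interpolation=cv2.INTER_CUBIC),cv2.COLOR_RGB2BGR))
E
```

```text
tool delta [ -71.7 -175.8    7.2] toolY yaw 64.5 pos [592.4 -39.5 287.4] F [ 0.3 -0.4 -1.2] w 20.0 t 5.25 j [-0.17  0.41  1.38  0.    1.35 -1.29]
```

View pics/c4.png

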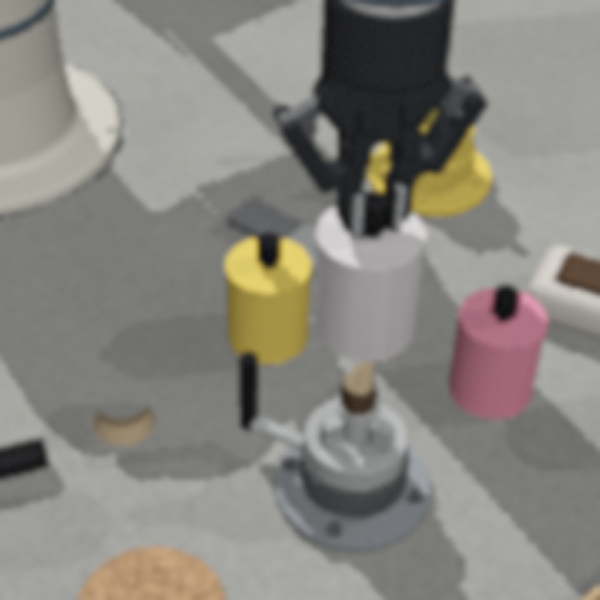

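The cover is held upright and clear of the fossil, which stands in the chuck at about (337,220). I'm carrying it to the mat now.

Request:
play_rows:
  deltas:
    - [[-4,-10,0,0],[-8,-19,0,0],[-9,-23,0,0],[-9,-23,0,0],[-9,-23,0,0],[-9,-23,0,0],[-8,-19,0,0],[-5,-12,0,0],[-2,-5,0,0],[0,0,0,0]]

```text
clock: 6.3
ee_pos: [578.5, -219.4, 282.3]
orientation: [-0.693, -3.063, -0.003]
wrist_force: [0.6, 0.1, -1.1]
width: 20.1
```

```bash
python3 -c "
from h import *
go(581.5,-229,170)"
```

```text
tool delta [ -7.1  -7.6 112.3] toolY yaw 64.5 pos [ 578.5 -219.4  282.3] F [ 0.6  0.1 -1.1] w 20.1 t 6.3 j [-0.46  0.46  1.31  0.    1.37 -1.59]
```

Request:
play_rows:
  deltas:
    - [[-3,-3,10,0],[-3,-3,18,0],[-1,-1,25,0],[0,0,25,0],[0,0,20,0],[0,0,12,0],[0,0,5,0],[0,0,0,0],[0,0,0,0]]

```text
clock: 7.2
ee_pos: [583.3, -223.6, 160.8]
orientation: [-0.684, -3.065, -0.005]
wrist_force: [-0.3, -0.9, -0.1]
width: 20.0
```

```bash
python3 - <<'E'
from h import *
go(581.5,-229,112.4)
b=shot("scene");a=b["pixels"][160:320,200:360]
cv2.imwrite("pics/c5.png",cv2.cvtColor(cv2.resize(a,(600,600),interpolation=cv2.INTER_CUBIC),cv2.COLOR_RGB2BGR))
E
```

```text
tool delta [-0.8 -5.8 48.4] toolY yaw 64.9 pos [ 583.3 -223.6  160.8] F [-0.3 -0.9 -0.1] w 20.0 t 7.2 j [-0.46  0.58  1.44  0.    1.12 -1.6 ]
```

View pics/c5.png

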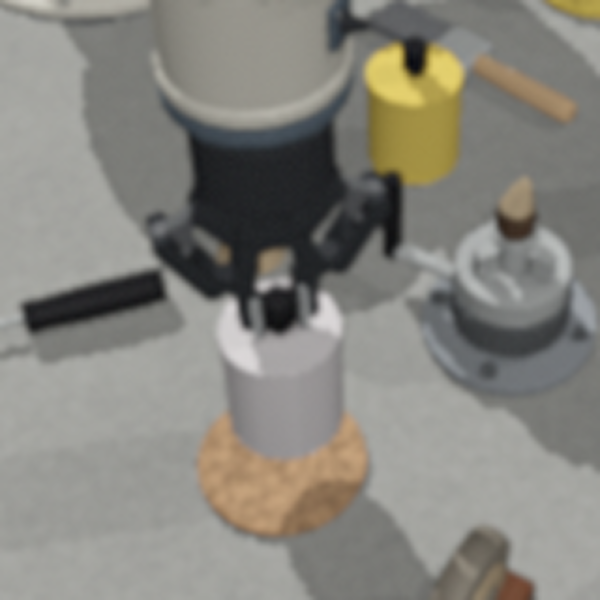

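The cover hangs upright over the mat centre at about (275,278). I'll lower it, gently at the end.

Request:
play_rows:
  deltas:
    - [[0,-3,8,0],[0,-2,10,0],[0,-1,10,0],[0,0,6,0],[0,0,3,0],[0,0,0,0],[0,0,0,0]]

```text
clock: 7.95
ee_pos: [581.1, -230.1, 121.9]
orientation: [0.684, 3.064, 0.004]
wrist_force: [0.7, -0.7, -0.5]
width: 20.1
```

```bash
python3 -c "
from h import *
go(581.5,-229,112.4)"
```

```text
tool delta [0.1 1.2 9.5] toolY yaw 64.8 pos [ 581.1 -230.1  121.9] F [ 0.7 -0.7 -0.5] w 20.1 t 7.95 j [-0.47  0.63  1.48  0.    1.03 -1.61]
```

Request:
play_rows:
  deltas:
    - [[0,0.5,2,0],[0,0.5,2,0],[0,0,2,0],[0,0,1,0],[0,0,0,0],[0,0,0,0]]

```text
clock: 8.55
ee_pos: [582.1, -229.1, 115.2]
orientation: [0.683, 3.063, 0.003]
wrist_force: [0.2, -0.2, -1.1]
width: 19.7
```

Request:
play_rows:
  deltas:
    - [[0,0,1,0],[0,0,0.7,0],[0,0,0.7,0],[0,0,0.5,0],[0,0,0,0],[0,0,0,0]]

```text
clock: 9.15
ee_pos: [582.3, -229.3, 112.4]
orientation: [0.683, 3.063, 0.003]
wrist_force: [0.2, -0.0, -1.0]
width: 20.0
```

Request:
play_rows:
  deltas:
    - [[0,0,0.7,0],[0,0,0.5,0],[0,0,0,0],[0,0,0,0]]

```text
clock: 9.55
ee_pos: [582.6, -229.4, 112.6]
orientation: [0.683, 3.061, 0.002]
wrist_force: [-0.5, 0.2, -0.9]
width: 20.0
```

Request:
play_rows:
  deltas:
    - [[0,0,1,0],[0,0,1,0],[0,0,1,0],[0,0,0,0]]

```text
clock: 9.95
ee_pos: [583.3, -229.7, 112.7]
orientation: [0.682, 3.059, 0.001]
wrist_force: [-1.2, 0.4, -0.6]
width: 19.9
```

Descent has stopped at the expected height, so the cover is on the mat. Releasing.

Request:
play_rows:
  deltas:
    - [[0,0,0,0],[0,0,0,0],[0,0,0,0],[0,0,0,0],[0,0,0,0],[0,0,0,0],[0,0,0,0]]
  jaw: 1

```text
clock: 10.65
ee_pos: [583.3, -229.7, 112.0]
orientation: [0.682, 3.059, 0.001]
wrist_force: [-0.5, -0.4, 1.3]
width: 85.4
```

Request:
play_rows:
  deltas:
    - [[0,0,-4,0],[0,0,-10,0],[0,0,-14,0],[0,0,-18,0],[0,0,-18,0],[0,0,-12,0],[0,0,-6,0],[0,0,0,0]]

```text
clock: 11.45
ee_pos: [583.1, -229.9, 203.0]
orientation: [0.682, 3.056, 0.0]
wrist_force: [0.3, 0.3, -0.8]
width: 85.2
```

```bash
python3 - <<'E'
from h import *
go(502,-71,150)
b=shot("scene");a=b["pixels"][160:320,200:360]
cv2.imwrite("pics/c6.png",cv2.cvtColor(cv2.resize(a,(600,600),interpolation=cv2.INTER_CUBIC),cv2.COLOR_RGB2BGR))
# handle in scene: dark pixel centroid of post top region, project ring of candidate tops
im=b["pixels"].astype(int).max(2)
best=[]
for th in np.radians(np.arange(185,225,1)):
    p=[[592.4+95*np.cos(th),-39.2+95*np.sin(th),z] for z in range(50,101,5)]
    q=w2px(b,p).round().astype(int); best.append((im[q[:,1],q[:,0]].mean(),np.degrees(th)))
print(sorted(best)[:5])
print(w2px(b,[583,-229.5,118]))
E
```

```text
tool delta [141.5 109.2  51.8] toolY yaw 64.9 pos [ 583.1 -229.9  203. ] F [ 0.3  0.3 -0.8] w 85.2 t 11.45 j [-0.47  0.54  1.4   0.    1.19 -1.6 ]
[(np.float64(26.181818181818183), np.float64(200.0)), (np.float64(27.09090909090909), np.float64(199.0)), (np.float64(27.90909090909091), np.float64(198.0)), (np.float64(28.363636363636363), np.float64(202.0)), (np.float64(28.454545454545453), np.float64(203.0))]
[[272.51810693 254.35444142]]
```

View pics/c6.png

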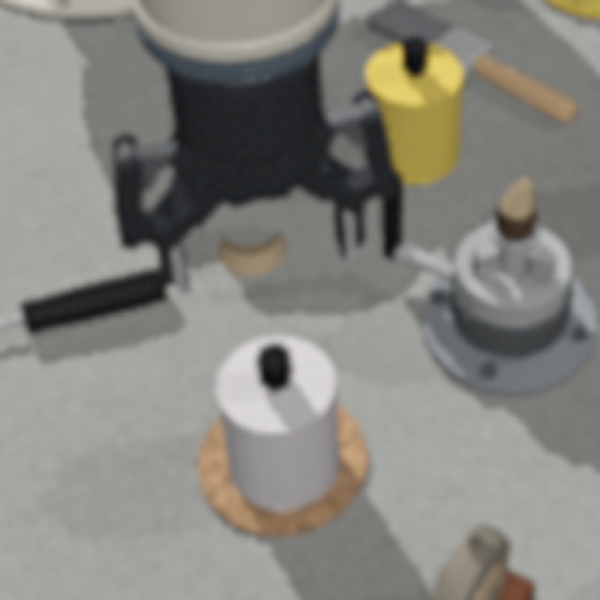

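The cover is upright and centred on the mat at about (275,280), and the knob is free. The handle fit gives 199.5° about the chuck axis, so the post is at about (503,-71). I'll turn the tool tangential, then move over the post.

Request:
play_rows:
  deltas:
    - [[0,0,0,-6],[0,0,0,-8],[0,0,0,-8],[0,0,0,-8],[0,0,0,-7],[0,0,0,-4],[0,0,0,0],[0,0,0,0]]

```text
clock: 12.3
ee_pos: [580.1, -228.4, 195.7]
orientation: [-0.474, 3.105, 0.004]
wrist_force: [0.4, -0.1, -0.7]
width: 85.3
```

```bash
python3 -c "
from h import *
go(503,-71,190)"
```

```text
tool delta [ 26.7 173.2   6.1] toolY yaw 107.4 pos [ 580.1 -228.4  195.7] F [ 0.4 -0.1 -0.7] w 85.3 t 12.3 j [-0.47  0.54  1.41  0.    1.19 -2.35]
```

Request:
play_rows:
  deltas:
    - [[2,12,0,0],[4,22,0,0],[4,28,0,0],[5,30,0,0],[5,28,0,0],[4,22,0,0],[2,12,0,0],[1,6,0,0],[0,0,0,0],[0,0,0,0]]

```text
clock: 13.3
ee_pos: [501.1, -74.6, 194.7]
orientation: [0.452, -3.108, -0.006]
wrist_force: [-0.9, 0.2, 0.0]
width: 85.5
```

```bash
python3 -c "
from h import *
go(503,-71,75)"
```

```text
tool delta [ -2.9   2.4 119.7] toolY yaw 106.5 pos [501.1 -74.6 194.7] F [-0.9  0.2  0. ] w 85.5 t 13.3 j [-0.27  0.4   1.7   0.    1.05 -2.13]
```

Request:
play_rows:
  deltas:
    - [[-2,1,8,0],[-1,1,14,0],[0,0,18,0],[0,0,20,0],[0,0,18,0],[0,0,14,0],[0,0,8,0],[0,0,3,0],[0,0,0,0],[0,0,0,0]]

```text
clock: 14.3
ee_pos: [507.9, -76.6, 84.3]
orientation: [-0.441, 3.109, 0.004]
wrist_force: [0.6, 0.3, -0.0]
width: 85.0
```

```bash
python3 - <<'E'
from h import *
go(503,-71,78)
b=shot("scene");a=b["pixels"][140:280,240:380]
cv2.imwrite("pics/c7.png",cv2.cvtColor(cv2.resize(a,(600,600),interpolation=cv2.INTER_CUBIC),cv2.COLOR_RGB2BGR))
E
```

```text
tool delta [3.2 6.7 6.3] toolY yaw 106.1 pos [507.9 -76.6  84.3] F [ 0.6  0.3 -0. ] w 85.0 t 14.3 j [-0.27  0.57  1.79  0.    0.78 -2.12]
```

View pics/c7.png

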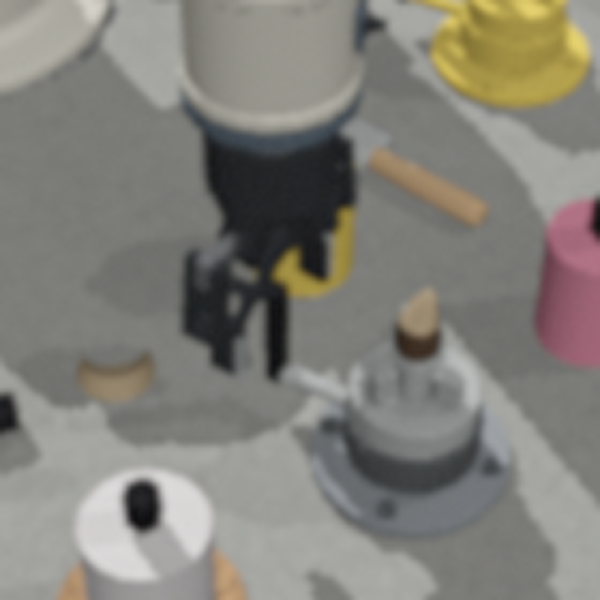

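The post at (305,216) stands between the open fingers. I'll centre on it and close.

Request:
play_rows:
  deltas:
    - [[2,4,3,0],[0,0,0,0],[0,0,0,0],[0,0,0,0]]

```text
clock: 14.75
ee_pos: [505.3, -73.0, 82.6]
orientation: [-0.441, 3.106, 0.002]
wrist_force: [-1.2, 0.5, -0.1]
width: 85.1
```

```bash
python3 -c "
from h import *
go(503,-71,80)"
```

```text
tool delta [1.7 2.6 2.6] toolY yaw 106.1 pos [505.3 -73.   82.6] F [-1.2  0.5 -0.1] w 85.1 t 14.75 j [-0.26  0.57  1.8   0.    0.77 -2.12]
```

Request:
play_rows:
  deltas:
    - [[1,2,1,0],[0,0,0,0],[0,0,0,0],[0,0,0,0],[0,0,0,0],[0,0,0,0],[0,0,0,0],[0,0,0,0],[0,0,0,0],[0,0,0,0]]
  jaw: 0

```text
clock: 15.75
ee_pos: [503.8, -71.1, 81.9]
orientation: [-0.44, 3.106, 0.002]
wrist_force: [0.3, 0.4, 0.9]
width: 14.6
```

```bash
cat >> h.py <<'E'
def pol():
    s=arm.get_state();p=s["ee_pos"][:2]-[592.4,-39.2];F=s["wrist_force"];R=cv2.Rodrigues(s["orientation"])[0]
    th=np.arctan2(p[1],p[0])%(2*np.pi);t=np.array([np.sin(th),-np.cos(th)]);r=np.array([np.cos(th),np.sin(th)])
    print("ang",np.degrees(th).round(1),"turned(rad)",(np.radians(199.5)-th).round(3),"r",np.hypot(*p).round(1),"F tang/rad/z",(F[:2]@t).round(1),(F[:2]@r).round(1),F[2].round(1),"yaw err",(np.degrees(np.arctan2(R[1,1],R[0,1])-th)+90).round(1),"w",round(s["width"],1),"z",s["ee_pos"][2].round(1),"t",s["clock"])
E
python3 -c "
from h import *
go(503,-71,80);pol()"
```

```text
tool delta [0.7 0.4 1.9] toolY yaw 106.1 pos [503.8 -71.1  81.9] F [0.3 0.4 0.9] w 14.6 t 15.75 j [-0.26  0.57  1.8   0.    0.76 -2.12]
ang 199.8 turned(rad) -0.006 r 94.2 F tang/rad/z 0.2 -0.4 0.9 yaw err -3.7 w 14.6 z 81.9 t 15.75
```

Request:
play_rows:
  deltas:
    - [[-0.1,3,0,2],[-0.1,5,0,3],[-0.1,5,0,3],[-0.1,5,0,3],[-0.1,5,0,3],[0,3,0,2],[0,0,0,0]]

```text
clock: 16.45
ee_pos: [498.4, -45.6, 81.9]
orientation: [0.011, 3.14, 0.001]
wrist_force: [0.4, 1.6, 0.7]
width: 14.9
```

```bash
python3 -c "
from h import *
pol()"
```

```text
ang 183.9 turned(rad) 0.273 r 94.2 F tang/rad/z 1.6 -0.5 0.7 yaw err -4.3 w 14.9 z 81.9 t 16.45
```

Request:
play_rows:
  deltas:
    - [[-0.1,4,0,2.5],[-0.1,5,0,3],[-0.1,5,0,3],[-0.1,5,0,3],[-0.1,5,0,3],[-0.1,5,0,3],[-0.1,5,0,3],[0,2,0,1.5],[0,0,0,0]]

```text
clock: 17.35
ee_pos: [502.7, -10.0, 81.9]
orientation: [-0.613, -3.078, 0.0]
wrist_force: [-0.6, 0.9, 2.3]
width: 14.5
```

```bash
python3 -c "
from h import *
pol()"
```

```text
ang 162.0 turned(rad) 0.654 r 94.3 F tang/rad/z 0.7 0.9 2.3 yaw err -4.5 w 14.5 z 81.9 t 17.35
```

Request:
play_rows:
  deltas:
    - [[-0.1,3,0,2],[-0.1,4,0,2.4],[-0.1,4,0,2.4]]

```text
clock: 17.65
ee_pos: [506.5, -0.3, 81.9]
orientation: [-0.79, -3.035, 0.001]
wrist_force: [-2.7, 1.4, 4.7]
width: 14.2
```

```bash
python3 -c "
from h import *
pol()"
```

```text
ang 155.7 turned(rad) 0.765 r 94.3 F tang/rad/z 0.2 3.0 4.7 yaw err -4.8 w 14.2 z 81.9 t 17.65
```

Request:
play_rows:
  deltas:
    - [[0,2,0,1.2],[0,2,0,1.2],[0,2,0,1.2]]

```text
clock: 17.95
ee_pos: [509.0, 5.1, 81.9]
orientation: [-0.885, -3.008, 0.001]
wrist_force: [-4.3, 3.6, 4.6]
width: 14.2
```

```bash
python3 -c "
from h import *
pol()"
```

```text
ang 152.0 turned(rad) 0.828 r 94.4 F tang/rad/z 1.1 5.5 4.6 yaw err -4.8 w 14.2 z 81.9 t 17.95
```

Request:
play_rows:
  deltas:
    - [[0.3,2,-0.3,1.2],[0.3,2,-0.3,1.2],[0.2,2,0,1.2]]

```text
clock: 18.25
ee_pos: [512.2, 10.6, 81.9]
orientation: [-0.985, -2.977, 0.001]
wrist_force: [-2.5, 3.0, 2.2]
width: 14.5
```

```bash
python3 -c "
from h import *
pol();print(arm.get_state()['ft_torque'])"
```

```text
ang 148.2 turned(rad) 0.896 r 94.4 F tang/rad/z 1.3 3.7 2.2 yaw err -4.8 w 14.5 z 81.9 t 18.25
[ 0.41241147 -0.12207665  0.36789996]
```

Request:
play_rows:
  deltas:
    - [[0.2,2,-0.2,1.2],[0.1,2,0,1.2],[0,2,0,1.2]]

```text
clock: 18.55
ee_pos: [515.8, 16.0, 81.9]
orientation: [-1.086, -2.941, 0.002]
wrist_force: [-1.5, 3.0, -1.3]
width: 14.0
```

```bash
python3 -c "
from h import *
pol();print(arm.get_state()['ft_torque'])"
```

```text
ang 144.2 turned(rad) 0.964 r 94.4 F tang/rad/z 1.5 2.9 -1.3 yaw err -4.8 w 14.0 z 81.9 t 18.55
[ 0.49117011 -0.13524129  0.35036193]
```

Request:
play_rows:
  deltas:
    - [[0,2,0,1.2],[0,2,0,1.2]]

```text
clock: 18.75
ee_pos: [518.3, 19.4, 81.9]
orientation: [-1.152, -2.915, 0.002]
wrist_force: [-2.4, 2.4, -2.5]
width: 14.5
```

```bash
python3 -c "
from h import *
pol();print(arm.get_state()['ft_torque'])"
```

```text
ang 141.6 turned(rad) 1.01 r 94.5 F tang/rad/z 0.4 3.4 -2.5 yaw err -4.8 w 14.5 z 81.9 t 18.75
[ 0.5282296  -0.13076077  0.38466319]
```

Request:
play_rows:
  deltas:
    - [[0,2,0,1.2],[0,2,0,1.2]]

```text
clock: 18.95
ee_pos: [521.1, 22.8, 81.9]
orientation: [-1.219, -2.887, 0.002]
wrist_force: [-3.4, 4.6, -1.7]
width: 14.4
```

```bash
python3 - <<'E'
from h import *
pol();print(arm.get_state()['ft_torque'])
b=shot("scene");a=b["pixels"][180:270,275:375]
cv2.imwrite("pics/c8.png",cv2.cvtColor(cv2.resize(a,(660,594),interpolation=cv2.INTER_CUBIC),cv2.COLOR_RGB2BGR))
E
```

```text
ang 139.0 turned(rad) 1.056 r 94.5 F tang/rad/z 1.3 5.6 -1.7 yaw err -4.8 w 14.4 z 81.9 t 18.95
[ 0.65536556 -0.06738748  0.36893299]
```

View pics/c8.png

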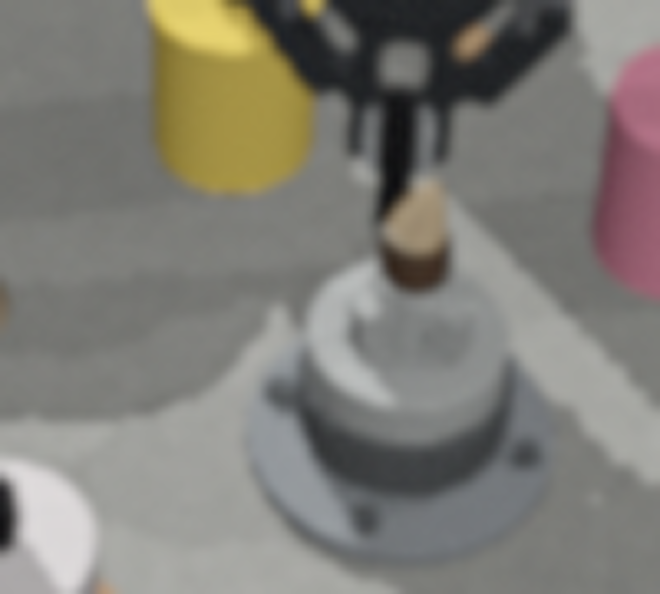

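Request:
play_rows:
  deltas:
    - [[0.1,2,0,1.2],[0.1,2,0,1.2]]

```text
clock: 19.2
ee_pos: [524.0, 26.1, 81.9]
orientation: [-1.286, -2.858, 0.003]
wrist_force: [-2.3, 2.6, -0.2]
width: 14.6
```

```bash
cat >> h.py <<'E'
    print(s["joint_efforts"].round(2),s["ft_torque"].round(2))
E
python3 -c "
from h import *
pol();pol();pol()"
```

```text
ang 136.3 turned(rad) 1.103 r 94.5 F tang/rad/z 0.3 3.5 -0.2 yaw err -4.8 w 14.6 z 81.9 t 19.2
[ -2.35 -80.89 -23.59  -0.3   -0.62  -0.49] [ 0.36 -0.07  0.39]
ang 136.3 turned(rad) 1.103 r 94.5 F tang/rad/z 0.3 3.5 -0.2 yaw err -4.8 w 14.6 z 81.9 t 19.2
[ -2.35 -80.89 -23.59  -0.3   -0.62  -0.49] [ 0.36 -0.07  0.39]
ang 136.3 turned(rad) 1.103 r 94.5 F tang/rad/z 0.3 3.5 -0.2 yaw err -4.8 w 14.6 z 81.9 t 19.2
[ -2.35 -80.89 -23.59  -0.3   -0.62  -0.49] [ 0.36 -0.07  0.39]
```

Request:
play_rows:
  deltas:
    - [[0.1,1.5,0,1],[0.1,1.5,0,1]]

```text
clock: 19.4
ee_pos: [526.3, 28.4, 81.9]
orientation: [-1.341, -2.832, 0.003]
wrist_force: [-2.2, 2.1, -0.7]
width: 14.4
```

```bash
python3 -c "
from h import *
pol()"
```

```text
ang 134.3 turned(rad) 1.137 r 94.5 F tang/rad/z -0.1 3.1 -0.7 yaw err -5.0 w 14.4 z 81.9 t 19.4
[ -2.07 -80.87 -23.87  -0.17  -0.69  -0.21] [0.4  0.02 0.43]
```

Request:
play_rows:
  deltas:
    - [[0.1,2,0,1.2]]

```text
clock: 19.5
ee_pos: [527.8, 29.8, 81.9]
orientation: [-1.373, -2.817, 0.004]
wrist_force: [-4.3, 2.8, -0.2]
width: 14.1
```

```bash
sed -i 's/print(s\["joint_efforts"\].*/print(s["joint_efforts"].round(2),s["ft_torque"].round(2),s["joint_velocities"].round(3))/' h.py
python3 -c "
from h import *
pol()"
```

```text
ang 133.1 turned(rad) 1.159 r 94.5 F tang/rad/z -1.3 5.0 -0.2 yaw err -5.1 w 14.1 z 81.9 t 19.5
[ -2.15 -80.91 -24.23  -0.14  -0.95  -0.47] [0.39 0.12 0.46] [ 0.03   0.016 -0.043  0.001  0.03   0.257]
```

Request:
play_rows:
  deltas:
    - [[0,0,0,0],[0,0,0,0]]

```text
clock: 19.7
ee_pos: [528.0, 30.0, 81.9]
orientation: [-1.375, -2.816, 0.004]
wrist_force: [-3.4, 1.7, -0.4]
width: 14.7
```

```bash
python3 -c "
from h import *
pol()"
```

```text
ang 133.0 turned(rad) 1.161 r 94.6 F tang/rad/z -1.3 3.6 -0.4 yaw err -5.0 w 14.7 z 81.9 t 19.7
[ -1.61 -80.93 -24.22  -0.19  -0.63   0.5 ] [0.35 0.05 0.46] [ 0.     0.002 -0.002  0.001  0.001  0.013]
```

The gripper clamps the post rigidly, so part of the resistance shows up as moment about z. Equivalent handle force = Mz/0.095 − F_tang, which rises from about 2.6 to 6 N, so the jaws are meeting the stem. I'll continue to about 12 N.

```bash
cat >> h.py <<'E'
    print("HANDLE N",(s["ft_torque"][2]/.095-F[:2]@t).round(1))
E
echo
```

Request:
play_rows:
  deltas:
    - [[0.1,2,0,1.2],[0.1,2,0,1.2]]

```text
clock: 19.9
ee_pos: [530.7, 32.5, 81.9]
orientation: [-1.437, -2.784, 0.005]
wrist_force: [-5.4, 1.5, 0.4]
width: 14.2
```

```bash
python3 -c "
from h import *
pol()"
```

```text
ang 130.7 turned(rad) 1.201 r 94.6 F tang/rad/z -3.1 4.6 0.4 yaw err -5.3 w 14.2 z 81.9 t 19.9
[-1.880e+00 -8.109e+01 -2.467e+01  6.000e-02 -1.110e+00 -3.700e-01] [0.28 0.21 0.56] [ 0.024  0.016 -0.038 -0.003  0.027  0.242]
HANDLE N 9.0
```

Request:
play_rows:
  deltas:
    - [[0.1,2,0,1.2],[0.1,2,0,1.2]]

```text
clock: 20.1
ee_pos: [533.4, 35.0, 81.9]
orientation: [-1.499, -2.75, 0.006]
wrist_force: [-21.6, 11.9, 15.7]
width: 14.6
```

```bash
python3 -c "
from h import *
pol()"
```

```text
ang 128.5 turned(rad) 1.239 r 94.8 F tang/rad/z -9.5 22.8 15.7 yaw err -5.7 w 14.6 z 81.9 t 20.1
[ -2.87 -79.8  -26.65  -1.21  -3.57  -0.51] [ 1.83  3.03 -0.02] [ 0.03   0.01  -0.016  0.006  0.057  0.253]
HANDLE N 9.3
```

Radial and vertical force jumped suddenly, so I need a look (one picture past the budget).

```bash
python3 - <<'E'
from h import *
pol();go(533.4,35,81.9)
b=shot("scene");t=shot("top")
a=cv2.resize(b["pixels"][150:260,280:390],(400,400),interpolation=cv2.INTER_CUBIC);c=cv2.resize(t["pixels"][140:240,230:330],(400,400),interpolation=cv2.INTER_CUBIC)
cv2.imwrite("pics/c9.png",cv2.cvtColor(np.hstack([a,c]),cv2.COLOR_RGB2BGR))
E
```

```text
ang 128.5 turned(rad) 1.239 r 94.8 F tang/rad/z -9.5 22.8 15.7 yaw err -5.7 w 14.6 z 81.9 t 20.1
[ -2.87 -79.8  -26.65  -1.21  -3.57  -0.51] [ 1.83  3.03 -0.02] [ 0.03   0.01  -0.016  0.006  0.057  0.253]
HANDLE N 9.3
tool delta [-0. -0. -0.] toolY yaw 32.8 pos [533.4  35.   81.9] F [-21.6  11.9  15.7] w 14.6 t 20.1 j [-0.05  0.6   1.73  0.    0.82 -0.62]
```

View pics/c9.png

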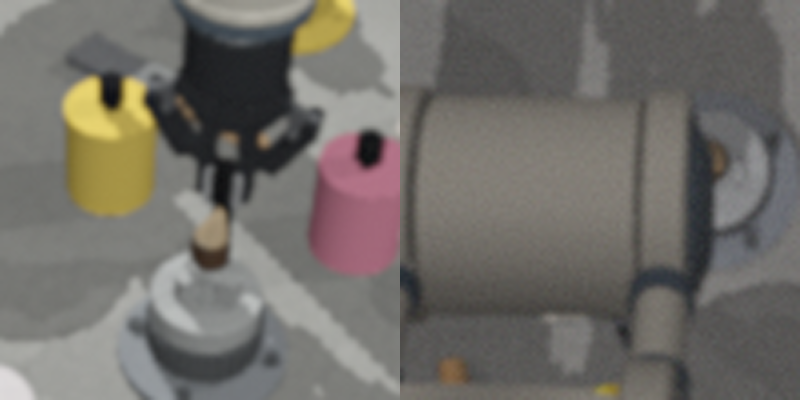

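Nothing is in contact except the pads on the post: fossil upright and untouched, lookalikes clear. The moment arm also puts the force at pad height, which suggests a slip of the post in the grip. I'll let it settle.

Request:
play_rows:
  deltas:
    - [[0,0,0,0]]

```text
clock: 20.3
ee_pos: [532.8, 34.8, 82.0]
orientation: [-1.501, -2.747, 0.008]
wrist_force: [-4.3, -4.1, -0.6]
width: 14.7
```

```bash
python3 -c "
from h import *
pol()"
```

```text
ang 128.8 turned(rad) 1.233 r 95.1 F tang/rad/z -5.9 -0.5 -0.6 yaw err -6.2 w 14.7 z 82.0 t 20.3
[  1.69 -81.72 -24.58   0.69  -0.6   -0.12] [-0.35  0.05 -0.04] [ 0.     0.     0.002 -0.004  0.006  0.023]
HANDLE N 5.5
```

Request:
play_rows:
  deltas:
    - [[0.2,2,0,0.8],[0.2,2,0,0.8]]

```text
clock: 20.5
ee_pos: [534.6, 36.3, 81.9]
orientation: [-1.543, -2.722, 0.012]
wrist_force: [-9.4, -4.8, 5.8]
width: 14.5
```

```bash
python3 -c "
from h import *
pol()"
```

```text
ang 127.4 turned(rad) 1.258 r 95.1 F tang/rad/z -10.4 1.9 5.8 yaw err -6.5 w 14.5 z 81.9 t 20.5
[  2.45 -80.02 -26.55   1.3   -2.16  -0.6 ] [-0.65  0.61  0.01] [ 0.02   0.015 -0.036 -0.008  0.036  0.178]
HANDLE N 10.5
```

Request:
play_rows:
  deltas:
    - [[0.2,2,0,0.8],[0.2,2,0,0.8]]

```text
clock: 20.7
ee_pos: [536.4, 37.7, 81.9]
orientation: [-1.585, -2.695, 0.016]
wrist_force: [-10.1, -6.5, 4.7]
width: 14.5
```

```bash
python3 -c "
from h import *
pol()"
```

```text
ang 126.0 turned(rad) 1.282 r 95.1 F tang/rad/z -12.0 0.7 4.7 yaw err -7.0 w 14.5 z 81.9 t 20.7
[  2.04 -80.39 -26.86   1.15  -2.11  -0.46] [-0.5   0.6   0.13] [ 0.015  0.013 -0.037 -0.009  0.037  0.181]
HANDLE N 13.4
```

Handle force is about 13 N at 1.28 rad turned, a firm grip inside the 8–15 N band. I'll let go and rise straight up.

Request:
play_rows:
  deltas:
    - [[0,0,0,0],[0,0,0,0],[0,0,0,0],[0,0,0,0],[0,0,0,0]]
  jaw: 0.5

```text
clock: 21.2
ee_pos: [537.1, 37.0, 82.0]
orientation: [-1.592, -2.692, 0.017]
wrist_force: [-3.1, 0.1, -0.2]
width: 42.5
```

Request:
play_rows:
  deltas:
    - [[0,0,-5,0],[0,0,-12,0],[0,0,-18,0],[0,0,-22,0],[0,0,-25,0],[0,0,-25,0],[0,0,-22,0],[0,0,-15,0],[0,0,-8,0],[0,0,0,0]]

```text
clock: 22.2
ee_pos: [542.1, 37.5, 249.1]
orientation: [-1.597, -2.7, 0.008]
wrist_force: [0.4, 0.7, -0.5]
width: 42.8
```

```bash
python3 - <<'E'
from h import *
go(430,37,235)
b=shot("scene");im=b["pixels"].astype(int).max(2);best=[]
for th in np.radians(np.arange(105,160,1)):
    p=[[592.4+95*np.cos(th),-39.2+95*np.sin(th),z] for z in range(70,101,5)]
    q=w2px(b,p).round().astype(int); best.append((im[q[:,1],q[:,0]].mean(),np.degrees(th)))
print(sorted(best)[:5])
E
```

```text
tool delta [ 53.5 -98.4  14.8] toolY yaw 28.8 pos [542.1  37.5 249.1] F [ 0.4  0.7 -0.5] w 42.8 t 22.2 j [-0.04  0.38  1.54 -0.    1.23 -0.54]
[(np.float64(23.571428571428573), np.float64(135.0)), (np.float64(24.714285714285715), np.float64(136.0)), (np.float64(25.285714285714285), np.float64(134.0)), (np.float64(32.42857142857143), np.float64(137.0)), (np.float64(38.142857142857146), np.float64(133.0))]
```

Request:
play_rows:
  deltas:
    - [[10,-18,0,0],[16,-29,0,0],[16,-29,0,0],[12,-22,0,0],[0,0,0,0]]

```text
clock: 22.75
ee_pos: [424.2, 37.8, 245.1]
orientation: [-1.594, -2.695, 0.014]
wrist_force: [-0.1, 0.4, 0.5]
width: 42.9
```

```bash
python3 - <<'E'
from h import *
go(540,40,240)
b=shot("scene");t=shot("top")
for c in(b,t):
    im=c["pixels"].astype(int).max(2);best=[]
    for th in np.radians(np.arange(105,165,1)):
        p=[[592.4+95*np.cos(th),-39.2+95*np.sin(th),z] for z in range(70,103,4)]
        q=w2px(c,p).round().astype(int); best.append((im[q[:,1],q[:,0]].mean().round(1),np.degrees(th).round()))
    print(sorted(best)[:5])
a=cv2.resize(b["pixels"][160:300,240:380],(400,400),interpolation=cv2.INTER_CUBIC);c=cv2.resize(t["pixels"][140:240,230:330],(400,400),interpolation=cv2.INTER_CUBIC)
cv2.imwrite("pics/c10.png",cv2.cvtColor(np.hstack([a,c]),cv2.COLOR_RGB2BGR))
E
```

```text
tool delta [-53.8 102.6   3.5] toolY yaw 28.8 pos [424.2  37.8 245.1] F [-0.1  0.4  0.5] w 42.9 t 22.75 j [-0.05  0.22  1.8  -0.    1.13 -0.55]
[(np.float64(24.6), np.float64(135.0)), (np.float64(25.2), np.float64(136.0)), (np.float64(26.1), np.float64(134.0)), (np.float64(32.3), np.float64(137.0)), (np.float64(37.2), np.float64(133.0))]
[(np.float64(33.3), np.float64(139.0)), (np.float64(35.6), np.float64(138.0)), (np.float64(38.6), np.float64(137.0)), (np.float64(39.7), np.float64(135.0)), (np.float64(39.8), np.float64(134.0))]
```

View pics/c10.png

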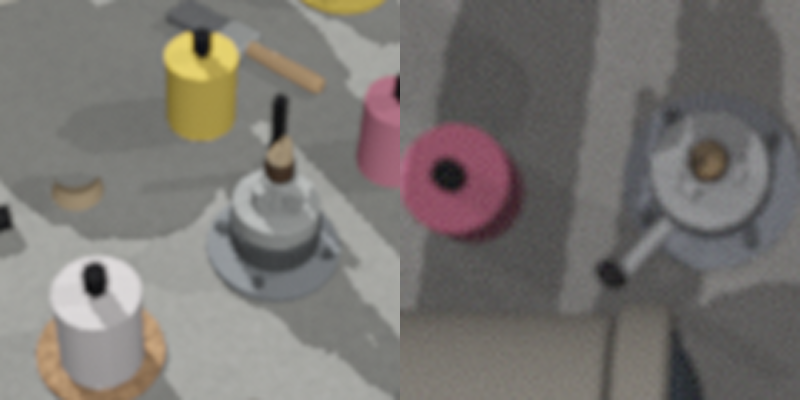

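```bash
python3 - <<'E'
from h import *
t=shot("top");b=shot("scene")
def f(c,u,v,r,th,z):
    u,v=int(u),int(v);g=c["pixels"][v-r:v+r+1,u-r:u+r+1].astype(int).max(2);y,x=np.nonzero(g<th)
    U,V=x.mean()+u-r,y.mean()+v-r;p=px2w(c,U,V,z);d=p[:2]-[592.4,-39.2]
    print(len(x),U.round(1),V.round(1),p.round(1),"r",np.hypot(*d).round(1),"ang",np.degrees(np.arctan2(d[1],d[0])).round(1))
f(t,282,208,5,45,95);f(b,338,196,5,45,98)
print(px2w(t,230+308/4,140+160/4,140))  # fossil
E
```

```text
20 282.4 208.2 [524.7  25.6  95. ] r 93.7 ang 136.2
29 337.6 197.8 [532.4  20.3  98. ] r 84.5 ang 135.2
[590.04892481 -40.20364429 140.        ]
```

The tooth is upright in the chuck and the cover is fine. The handle has sprung back to about 136°, i.e. net 1.11 rad turned from an unknown 0–0.3 start. That leaves the grip margin uncertain. There's time, so I'll regrip and push a bit further.

Request:
play_rows:
  deltas:
    - [[0,0,0,-5],[0,0,0,-5],[0,0,0,0],[0,0,0,0]]

```text
clock: 23.35
ee_pos: [432.4, 37.4, 244.9]
orientation: [-1.351, -2.828, 0.009]
wrist_force: [0.0, -0.6, -0.5]
width: 42.7
```

```bash
python3 -c "
from h import *
go(524.5,27,230)"
```

```text
tool delta [-66.1  65.3  14. ] toolY yaw 38.9 pos [432.4  37.4 244.9] F [ 0.  -0.6 -0.5] w 42.7 t 23.35 j [-0.05  0.23  1.79 -0.    1.13 -0.73]
```

Request:
play_rows:
  deltas:
    - [[-8,8,2,0],[-15,15,4,0],[-18,18,4,0],[-14,14,2,0],[-5,5,0,0],[0,0,0,0],[0,0,0,0]]
  jaw: 0.7

```text
clock: 24.05
ee_pos: [523.5, 27.4, 230.1]
orientation: [-1.366, -2.821, 0.009]
wrist_force: [-0.3, -0.3, -0.9]
width: 60.0
```

```bash
python3 -c "
from h import *
go(524.5,27,82)"
```

```text
tool delta [ -1.5   1.8 148.1] toolY yaw 38.3 pos [523.5  27.4 230.1] F [-0.3 -0.3 -0.9] w 60.0 t 24.05 j [-0.06  0.38  1.61 -0.    1.16 -0.73]
```

Request:
play_rows:
  deltas:
    - [[0,0,10,0],[0,0,18,0],[0,0,24,0],[0,0,24,0],[0,0,18,0],[0,0,10,0],[0,0,4,0],[0,0,0,0],[0,0,0,0]]

```text
clock: 24.95
ee_pos: [517.7, 28.0, 118.1]
orientation: [-1.367, -2.821, 0.009]
wrist_force: [-0.2, 0.3, -0.1]
width: 59.6
```

```bash
python3 -c "
from h import *
go(524.5,27,82)"
```

```text
tool delta [-5.1  5.  36. ] toolY yaw 38.3 pos [517.7  28.  118.1] F [-0.2  0.3 -0.1] w 59.6 t 24.95 j [-0.06  0.52  1.74 -0.    0.88 -0.73]
```

Request:
play_rows:
  deltas:
    - [[-3,3,8,0],[-1,1,12,0],[0,0,8,0],[0,0,2,0],[0,0,0,0],[0,0,0,0]]

```text
clock: 25.55
ee_pos: [524.5, 27.1, 86.5]
orientation: [-1.368, -2.823, 0.007]
wrist_force: [-0.4, -0.0, 0.1]
width: 59.9
```

```bash
python3 -c "
from h import *
go(524.5,27,82)"
```

```text
tool delta [-0.1 -0.1  4.5] toolY yaw 38.3 pos [524.5  27.1  86.5] F [-0.4 -0.   0.1] w 59.9 t 25.55 j [-0.06  0.58  1.75 -0.    0.81 -0.73]
```

Request:
play_rows:
  deltas:
    - [[0,0,2,0],[0,0,0,0],[0,0,0,0],[0,0,0,0],[0,0,0,0],[0,0,0,0],[0,0,0,0],[0,0,0,0]]
  jaw: 0

```text
clock: 26.35
ee_pos: [524.8, 27.1, 85.1]
orientation: [-1.369, -2.824, 0.006]
wrist_force: [-1.3, -0.4, -2.0]
width: 14.6
```

```bash
python3 -c "
from h import *
pol()"
```

```text
ang 135.6 turned(rad) 1.116 r 94.7 F tang/rad/z -1.2 0.7 -2.0 yaw err -7.3 w 14.6 z 85.1 t 26.35
[ 8.000e-02 -8.049e+01 -2.227e+01 -5.000e-02  1.300e-01  1.000e-02] [ 0.06 -0.11  0.  ] [ 0.001  0.     0.     0.001 -0.     0.   ]
HANDLE N 1.2
```

Closing on the post confirms the handle is at 135.6° (TCP). Turning on.

Request:
play_rows:
  deltas:
    - [[0.2,2,0,1.2],[0.2,2,0,1.2],[0.2,2,0,1.2]]

```text
clock: 26.65
ee_pos: [528.6, 30.9, 85.1]
orientation: [-1.463, -2.776, 0.009]
wrist_force: [-3.0, -4.5, 1.5]
width: 14.4
```

```bash
python3 -c "
from h import *
pol()"
```

```text
ang 132.3 turned(rad) 1.173 r 94.8 F tang/rad/z -5.2 -1.3 1.5 yaw err -7.9 w 14.4 z 85.1 t 26.65
[  1.54 -80.18 -23.53   0.99  -0.77  -0.71] [-0.45  0.23  0.21] [ 0.029  0.016 -0.04  -0.004  0.03   0.256]
HANDLE N 7.4
```

Request:
play_rows:
  deltas:
    - [[0.2,2,0,1.2],[0.2,2,0,1.2],[0.2,2,0,1.2]]

```text
clock: 26.95
ee_pos: [532.8, 34.5, 85.1]
orientation: [-1.556, -2.723, 0.012]
wrist_force: [-4.2, -4.8, 2.0]
width: 14.5
```

```bash
python3 -c "
from h import *
pol()"
```

```text
ang 129.0 turned(rad) 1.231 r 94.8 F tang/rad/z -6.3 -1.1 2.0 yaw err -8.5 w 14.5 z 85.1 t 26.95
[  1.98 -80.46 -24.15   1.27  -0.94  -0.51] [-0.56  0.27  0.33] [ 0.025  0.017 -0.042 -0.005  0.033  0.253]
HANDLE N 9.8
```

Request:
play_rows:
  deltas:
    - [[0.3,2,0,1],[0.3,2,0,1],[0.3,2,0,1]]

```text
clock: 27.25
ee_pos: [536.8, 37.7, 85.0]
orientation: [-1.633, -2.677, 0.016]
wrist_force: [-5.6, -6.9, 3.6]
width: 14.3
```

```bash
python3 -c "
from h import *
pol()"
```

```text
ang 125.9 turned(rad) 1.285 r 94.9 F tang/rad/z -8.6 -2.3 3.6 yaw err -8.6 w 14.3 z 85.0 t 27.25
[  3.2  -80.74 -24.8    1.78  -1.12  -0.35] [-0.77  0.28  0.38] [ 0.023  0.015 -0.044 -0.007  0.032  0.219]
HANDLE N 12.6
```

Request:
play_rows:
  deltas:
    - [[0.3,2,0,1],[0.3,2,0,1]]

```text
clock: 27.45
ee_pos: [539.4, 39.5, 85.0]
orientation: [-1.683, -2.645, 0.02]
wrist_force: [-6.0, -7.6, 4.5]
width: 14.2
```

```bash
python3 -c "
from h import *
pol()"
```

```text
ang 124.0 turned(rad) 1.318 r 94.9 F tang/rad/z -9.2 -3.0 4.5 yaw err -8.9 w 14.2 z 85.0 t 27.45
[  3.35 -80.87 -25.26   1.87  -1.27  -0.26] [-0.8   0.33  0.46] [ 0.022  0.017 -0.042 -0.01   0.036  0.215]
HANDLE N 14.0
```

The handle gives 14 N at 1.32 rad, which matches the described firm range. Releasing.

Request:
play_rows:
  deltas:
    - [[0,0,0,0],[0,0,0,0],[0,0,0,0],[0,0,0,0],[0,0,0,0]]
  jaw: 0.5

```text
clock: 27.95
ee_pos: [538.9, 39.7, 84.7]
orientation: [-1.688, -2.64, 0.022]
wrist_force: [-2.4, -2.4, 0.3]
width: 42.4
```

Request:
play_rows:
  deltas:
    - [[0,0,-5,0],[0,0,-12,0],[0,0,-18,0],[0,0,-22,0],[0,0,-25,0],[0,0,-25,0],[0,0,-20,0],[0,0,-10,0],[0,0,0,0]]

```text
clock: 28.85
ee_pos: [542.4, 41.8, 234.3]
orientation: [-1.691, -2.644, 0.014]
wrist_force: [0.2, -0.1, -0.8]
width: 43.1
```

Request:
play_rows:
  deltas:
    - [[10,-18,0,0],[16,-29,0,0],[16,-29,0,0],[12,-22,0,0],[0,0,0,0],[0,0,0,0]]

```text
clock: 29.45
ee_pos: [425.8, 50.2, 231.7]
orientation: [-1.69, -2.641, 0.016]
wrist_force: [-0.0, 0.5, 0.1]
width: 42.6
```

```bash
python3 - <<'E'
from h import *
go(540,40,240)
b=shot("scene");t=shot("top")
for c,u,v,z in((t,283,208,95),(b,338,196,98)):
    r=6;g=c["pixels"][v-r:v+r+1,u-r:u+r+1].astype(int).max(2);y,x=np.nonzero(g<45)
    p=px2w(c,x.mean()+u-r,y.mean()+v-r,z);d=p[:2]-[592.4,-39.2];print(np.hypot(*d).round(1),np.degrees(np.arctan2(d[1],d[0])).round(1))
a=cv2.resize(b["pixels"][170:310,230:370],(400,400),interpolation=cv2.INTER_CUBIC);c=cv2.resize(t["pixels"][90:290,220:420],(400,400),interpolation=cv2.INTER_CUBIC)
cv2.imwrite("pics/c11.png",cv2.cvtColor(np.hstack([a,c]),cv2.COLOR_RGB2BGR))
E
```

```text
tool delta [-57.2  99.3  -9.4] toolY yaw 24.8 pos [425.8  50.2 231.7] F [-0.   0.5  0.1] w 42.6 t 29.45 j [-0.02  0.25  1.82 -0.01  1.09 -0.45]
93.6 136.0
82.5 135.2
```

View pics/c11.png

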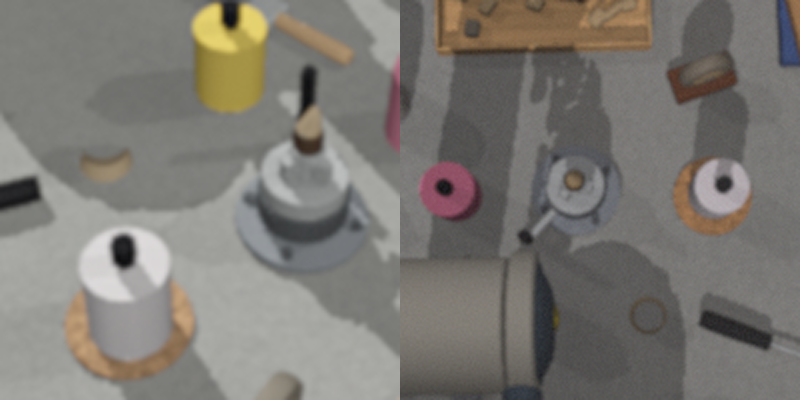

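```bash
python3 -c "
from station import arm
print(arm.job_done())"
```

```text
the job is handed in; nothing more can be done
None
```

I set the cover on the cork mat, then tightened the chuck on the tooth and handed the job in at about 29.5 s of the 59 s allowed. I had no verdict back.

**Cover:** I lifted it by its knob about 113 mm straight up, clear of the fossil, and lowered it onto the mat. The last picture shows it upright and centred, about 1–2 mm off by the gripper position.

**Chuck:** I turned the sleeve clockwise by its handle until the handle force was about 13 N, and let go. I then regripped and turned it on to about 1.32 rad from its start, where the force was about 14 N. Both are within the 8–15 N firm range.

**Last checks:**
- The fossil stands upright in the chuck and I saw no sign of the gripper touching it.
- In the pictures I viewed, the other things look unmoved, though I did not measure them.
- The gripper is clear of everything.

**Checks that were uncertain or disagreed:**
- **Springback:** After both turns the handle sprang back to the same place, about 1.11 rad from its start. That is past where I felt the jaws meet the stem, but more springback than "a little". The starting angle of the sleeve was not measured, so the final sleeve angle is only inferred.
- **Slip:** During the first turn the post slipped briefly in the grip, with about 25 N sideways and 16 N vertical at the wrist for a moment. That is well under the 120 N wrist limit.
- **Camera fit:** The scene camera put the handle 83 mm from the axis instead of 95, because the fossil partly hid the post. Its angle still agreed with the top view and the gripper to within 1°.
- **Picture budget:** I viewed 12 pictures, two past the budget of 10.

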